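# Stop the small lathe and feel the turned ball

### The job

Stop the small wood lathe: with the fingertips press the wide mushroom-headed button on the grey switch box all the way down and let it come up again. Then touch the top of the ball-shaped bead on the lathe's mandrel lightly with the fingertips, as if to feel whether it is smooth, and withdraw well clear. Leave the other buttons, the other two beads and the loose things on the bench alone, and do not pinch or grip anything.

Things in the scene. Friction and masses are not known exactly. Their poses are not given: they have to be found in the camera images.
- mushroom_button (a joint): The wide mushroom-headed push button on the switch box: round black head 40 mm across (flat middle about 28 mm across) on a 22 mm stem. Value is how far it is pressed down, 0 = up, 0.006 m = fully down. It starts to move at about 1.2 N, is fully down at about 5 N and springs back.
- mushroom_button_top (a point): Centre of the mushroom head's top, 24 mm above the switch box's top face (74 mm above the bench); moves down with it. z up.
- small_button (a joint): Small round black button, 18 mm across; value in m pressed, 0 = up. To be left alone. The three buttons stand in one row along the switch box, 60 mm apart, in any order.
- small_button_top (a point): Centre of the small round button's top, 16 mm above the switch box's top face.
- square_button (a joint): Square black button, 22 mm wide; value in m pressed, 0 = up. To be left alone.
- square_button_top (a point): Centre of the square button's top, 16 mm above the switch box's top face.
- switch_box: Grey switch box fixed to the bench, 200 (x) by 85 (y) by 50 (high) mm; origin at the centre of its underside, x along the row of buttons, z up.
- lathe: Small lathe fixed on a plywood board 170 (x) by 400 (y) by 12 mm; origin at the centre of the board's underside, on the bench. The mandrel (9 mm steel bar) runs along its y axis, 75 mm above the bench. Headstock at the -y end (top 107 mm high, within y -185 to -95 mm), tailstock at the +y end (top 90 mm, from y 102 mm on). A tool rest stands 52 mm to the -x side of the mandrel, top 72 mm high.
- ball_bead: The ball-shaped bead of pale wood on the mandrel, 40 mm in diameter; origin at its centre, 75 mm above the bench, so its top is at 95 mm. y along the mandrel, z up. The slender mandrel gives under it: it sinks about 1 mm per 2 N, 6 mm at most. The three beads sit 55 mm apart on the mandrel, in any order.
- wheel_bead: Thin wheel-shaped bead of the same wood, 40 mm in diameter, 12 mm long on the mandrel; origin at its centre. Not to be touched.
- reel_bead: Reel-shaped bead of the same wood (cylinder with a waist), 40 mm in diameter, 36 mm long on the mandrel; origin at its centre. Not to be touched.
- gouge_a: Loose turning gouge lying on the bench, dark wooden handle 110 mm long and 26 mm thick, blade 80 mm; origin under the joint of handle and blade, x towards the blade tip. Leave alone.
- gouge_b: Loose turning gouge like the first, blade 100 mm. Leave alone.
- chuck_key: Loose steel T-shaped chuck key, 50 by 50 by 12 mm, lying on the lathe's board; origin under the cross bar's middle. Leave alone.
- blank: Loose square wooden blank 30 by 120 by 30 mm; origin under its centre. Leave alone.
- spare_knob: Loose turned wooden knob, 38 mm wide, 45 mm high, standing; origin under its centre. Leave alone.
- wax_tin: Loose round metal tin, 68 mm across, 50 mm high; origin under its centre. Leave alone.
- sanding_block: Loose cork block 45 by 80 by 30 mm; origin under its centre. Leave alone.

How it is judged:
By the outcome, as a careful person would: the job done as asked, in the order asked, and still so for the second after the job is handed in, with the robot touching nothing.
It also fails if it takes over 48 s, if anything falls off the work surface, if the arm or the gripper's body presses on something with over 40 N, if the wrist force passes 120 N, or if a joint passes its speed limit or range.

### The arm

A 7-joint arm with a two-finger parallel gripper is mounted at the origin on the work surface. World frame = base frame: x ahead of the robot, y to its left, z up, the work surface at z = 0. Lengths are in m, angles in rad, forces in N, time in s.
With the tool pointing down it reaches from about 0.4 to 0.85 m from the base axis. Payload 10.4 kg.
Tool frame: the origin (TCP) lies at the very end of the fingers, on their centre line; the grasp point (between the pads) lies 19 mm behind it; z points along the fingers, y is the line along which they close (so a half turn about z gives the same grasp; the last joint's range is limited). The gripper opens to 85 mm and grips with 20 to 120 N. Pads are 22 mm wide; open, the fingers measure 114 mm over their backs; the gripper's body (76 mm by 85 mm) begins 54 mm behind the grasp point. The pads swing forward as they close: fully open they stand 13 mm farther back than shut.
Start: joints at [1.152, 0.332, -0.065, 1.46, 0.022, 1.35, -0.088], TCP at [0.241, -0.577, 0.231] pointing down, gripper open.
Joint ranges: [-2.6, 2.6], [-0.5, 2.12], [-1.47, 1.34], [0.16, 2.42], [-1.27, 4.41], [0.06, 2.06], [-2.6, 2.6]. Speed limits (rad/s): [2.22, 2.22, 2.79, 2.79, 3.14, 3.14, 3.14].

### API

Orientations are given as a unit quaternion [x, y, z, w].
In Python, from workcell import * gives the robot as it stands.
- The arm moves only by the tool step_arm, never from a script. Its argument "commands" is one flat list of numbers, 7 for each row, row after row: the finger opening in mm, from 0 to 85.4, then the shift along the world's x, y, z as a fraction of full scale, then the turn, a rotation vector about the world's x, y, z as a fraction of full scale. A call has exactly 10 rows; each row is the pose to reach, as a shift and turn from the pose commanded when the call began, turning the shorter way round; what a row does not reach only later rows make up. Full scale, the value 1, is 0.6 m for a shift and pi rad for a turn. A row lasts 1/8 s, in which the tool goes at most 62.5 mm and 10.7 degrees, less where a joint would pass 70% of its speed; a pose out of reach is approached as far as the arm can. A call with a number of a shift or a turn outside -1 to 1 is refused whole. A call with a gripper value outside its range is refused whole. The fingers move at their own pace and stop on an object; "squeeze" is the grip in N (left out, the last holds). Time passes only in rows, so rows that repeat a pose let the fingers close, or fill a call up. It gives the time, the measured TCP pose, the force, the opening and the grip force at its end, in the units of the state.
- get_obs(): the state, without advancing time (a new reading comes with each control period).
- camera(name): name is "scene" or "top" or "wrist"; returns the picture (420x560x3 uint8, red, green, blue); there is no depth.
- camera_params(name): a dict with "mtx" (3x3 intrinsics, pixels), "dist" ([k1, k2, p1, p2, k3] as OpenCV has them; the pictures are not rectified), "extrinsics" (4x4, takes a point from world to camera coordinates); the wrist camera has in their place "tool_from_camera" (4x4, takes a point from camera to tool coordinates, whose origin is the TCP and whose axes are the flange's). Camera axes: x right, y down, z forward; pixel columns grow to the right and rows downward; lengths in m; the calibration is good to about 2 mm. A picture is of the moment at which its call begins: read the wrist's pose just before it. camera_params takes no time and is no camera call.
- hand_in(): hands the job in; it is judged then, once.
The state is a dict: "clock": time; "joint_pos": joint angles; "joint_velocities": joint speeds; "tau": joint torques, N m; "position": TCP position; "ee_rot": TCP orientation; "ft_force": force on the tool from outside, world axes, zero at the start; "torque": the same for the moment, N m; "grip_width": opening from 0.0 (shut) to 1.0 (fully open); "grasp_force": force on a finger pad.
Only numpy, scipy, OpenCV 4.12 (cv2) and the standard library are available. Lean on these libraries where they do the work, as an engineer would, in place of code of your own. Each camera call takes 0.05 s, during which the arm holds its last target. There are 200 camera calls.

## Working session

There is one attempt and no reset: what is moved stays moved. The work goes in short steps, Python scripts to look and compute and a tool call to move; the robot and the scene stay as the last step left them, time stands still between calls to the robot, and variables do not carry over. Pictures are saved under pics/ and viewed, at most 10 in all, crops included, and the job is handed in when it is done.

Besides the shell and the picture viewer there is one more tool, called after "Request:" as name(argument=value, ...) on one line, values as JSON. step_arm: Moves the arm, as the interface text tells. Its arguments: {"type":"object","properties":{"commands":{"type":"array","items":{"type":"number"}},"squeeze":{"type":"number"}},"required":["commands"]}

```bash
mkdir -p pics; python3 - <<'E'
from workcell import *
import cv2
o=get_obs();print(o)
for n in("scene","top"):
    cv2.imwrite(f"pics/{n}0.png",camera(n)[:,:,::-1]);p=camera_params(n);print(n,p)
print(camera_params("wrist"))
E
```

```text
{'clock': 0.0, 'joint_pos': array([ 1.15239768,  0.33286195, -0.06468992,  1.46093279,  0.02160288,
        1.34990631, -0.08849898]), 'joint_velocities': array([-8.86943688e-04,  1.05147653e-03,  3.46475224e-05, -7.86092135e-04,
        1.29584141e-03, -1.08331335e-04,  1.17374136e-03]), 'tau': array([ 8.18339340e-04, -6.25458741e+01,  4.96868638e-02, -3.91610670e+01,
        1.62232609e-02,  9.98530712e-03, -5.74122441e-05]), 'position': array([ 0.24081019, -0.57634055,  0.23052618]), 'ee_rot': array([ 9.80480239e-01,  1.96616381e-01, -1.74006429e-04, -6.84666728e-04]), 'ft_force': array([0.32103498, 0.03012696, 0.69621849]), 'torque': array([ 0.00485021, -0.04238405, -0.00294579]), 'grasp_force': 0.0, 'grip_width': 0.9999954029174287}
scene {'mtx': array([[439.92911198,   0.        , 278.80399917],
       [  0.        , 439.92911198, 212.3062369 ],
       [  0.        ,   0.        ,   1.        ]]), 'dist': array([-0.06625148,  0.        ,  0.        ,  0.        ,  0.        ]), 'extrinsics': array([[ 0.7505315 ,  0.6608299 ,  0.00251282, -0.4008541 ],
       [ 0.41717471, -0.47
[... 559 characters left out ...]
  0.00465434, -0.98377476,  1.08194395],
       [ 0.        ,  0.        ,  0.        ,  1.        ]])}
{'mtx': array([[336.48982233,   0.        , 285.52691566],
       [  0.        , 336.48982233, 209.08238797],
       [  0.        ,   0.        ,   1.        ]]), 'dist': array([-0.054964,  0.      ,  0.      ,  0.      ,  0.      ]), 'tool_from_camera': array([[ 5.07037791e-04, -9.54121714e-01, -2.99418599e-01,
         7.60998234e-02],
       [ 9.99999868e-01,  4.59354533e-04,  2.29637004e-04,
         8.08938658e-04],
       [-8.15623612e-05, -2.99418676e-01,  9.54121821e-01,
        -1.42867649e-01],
       [ 0.00000000e+00,  0.00000000e+00,  0.00000000e+00,
         1.00000000e+00]])}
```

View pics/top0.png

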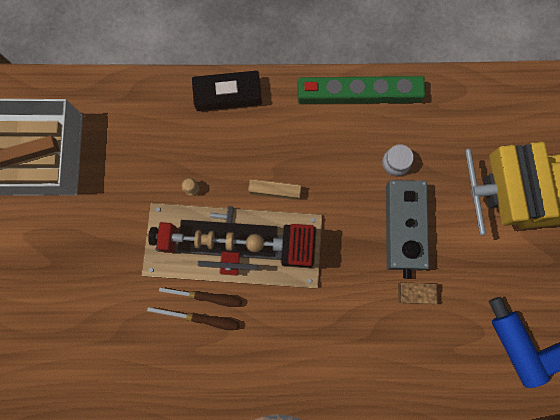

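View pics/scene0.png

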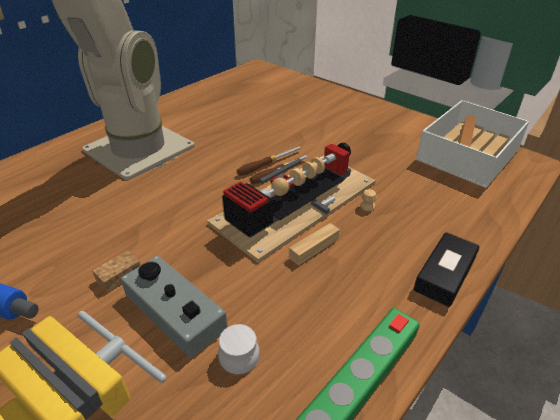

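The top view shows the mushroom button at about (412,250), at the robot-side end of the box. The ball bead is at about (256,243), next to the red headstock. In the scene view they are at about (150,270) and (281,187). Next I'll refine these positions with masks and cast rays.

```bash
cat > h.py <<'E'
import numpy as np, cv2
from workcell import *
def ray(n,uv):
    p=camera_params(n);E=p["extrinsics"];R,t=E[:3,:3],E[:3,3]
    x=cv2.undistortPoints(np.array([[uv]],float),p["mtx"],p["dist"])[0,0]
    return -R.T@t, R.T@np.array([*x,1])
def plane(n,uv,z):
    c,d=ray(n,uv); return c+d*(z-c[2])/d[2]
def proj(n,P):
    p=camera_params(n);E=p["extrinsics"]
    return cv2.projectPoints(np.array([P],float),cv2.Rodrigues(E[:3,:3])[0],E[:3,3],p["mtx"],p["dist"])[0][0,0]
E
python3 - <<'E'
from h import *
for n,pts in(("top",{"mush":(412,250,.070),"ball":(256,243,.075)}),("scene",{"mush":(150,270,.070),"ball":(281,187,.075)})):
    im=cv2.imread(f"pics/{n}0.png");hsv=cv2.cvtColor(im,cv2.COLOR_BGR2HSV)
    for k,(u,v,z) in pts.items():
        m=(hsv[...,2]<55) if k=="mush" else ((hsv[...,2]>110)&(hsv[...,1]>60)&(hsv[...,0]<30))
        w=np.zeros(m.shape,np.uint8);r=16
        w[v-r:v+r,u-r:u+r]=m[v-r:v+r,u-r:u+r]
        nl,l,s,c=cv2.connectedComponentsWithStats(w)
        i=1+np.argmax(s[1:,4]);print(n,k,s[i],c[i],plane(n,c[i],z))
    rois=[(370,220,460,290),(210,200,300,270)] if n=="top" else [(105,230,195,300),(240,150,330,220)]
    cr=[cv2.resize(im[b:d,a:c],(400,int(400*(d-b)/(c-a))),interpolation=2) for a,b,c,d in rois]
    cv2.imwrite(f"pics/c_{n}.png",np.hstack(cr))
a=cv2.imread("pics/c_top.png");b=cv2.imread("pics/c_scene.png");h=min(a.shape[0],b.shape[0],300)
cv2.imwrite("pics/c.png",np.vstack([a[:300],b[:300]]))
print("tcp in top",proj("top",[.24,-.576,.23]))
for uv in[(475,150),(482,232),(500,300),(448,240)]:print(plane("top",uv,.1))
E
```

```text
top mush [402 240  22  19 320] [412.45    249.30625] [ 0.47896655 -0.29436806  0.07      ]
top ball [246 235  14  16 164] [252.24390244 242.4695122 ] [0.49484659 0.05286909 0.075     ]
scene mush [139 262  22  19 312] [149.04487179 271.00320513] [ 0.48683395 -0.29652861  0.07      ]
scene ball [265 171  32  23 373] [280.95174263 182.21179625] [0.48697174 0.06050452 0.075     ]
tcp in top [607.41979513 376.1656741 ]
[ 0.69180782 -0.43199575  0.1       ]
[ 0.51177192 -0.43408695  0.1       ]
[ 0.37062261 -0.45943089  0.1       ]
[ 0.49501353 -0.362306    0.1       ]
```

View pics/c.png

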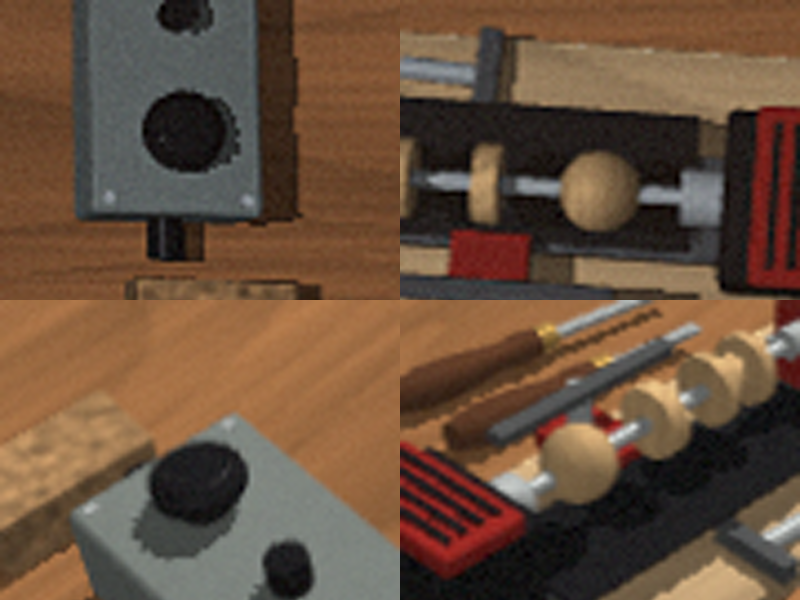

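The crops show the button disc centred at top (411.4,249.5) and scene (149.8,269.5). The ball is at top (255,242.5) and scene (280.3,186.9).

```bash
python3 - <<'E'
from h import *
def tri(a,b):
    (c1,d1),(c2,d2)=ray("top",a),ray("scene",b)
    d1/=np.linalg.norm(d1);d2/=np.linalg.norm(d2)
    s=np.linalg.lstsq(np.c_[d1,-d2],c2-c1,rcond=None)[0];p,q=c1+s[0]*d1,c2+s[1]*d2
    return (p+q)/2,np.linalg.norm(p-q)
for a,b,z in(((411.2,249.3),(149.5,269.5),.072),((254.8,242.3),(280,186.7),.075)):
    print(plane("top",a,z),plane("scene",b,z),tri(a,b))
E
```

```text
[ 0.47876022 -0.29119647  0.072     ] [ 0.48625242 -0.29466901  0.072     ] (array([ 0.47982483, -0.29224205,  0.06552914]), np.float64(0.0012232837583051961))
[0.49518657 0.04731795 0.075     ] [0.496723   0.04615194 0.075     ] (array([0.49543184, 0.04748237, 0.07365136]), np.float64(0.00020166187059813702))
```

Request:
step_arm(commands=[0, 0.0, 0.0, 0.05, 0, 0, 0, 0, 0.08, 0.08, 0.05, 0, 0, 0, 0, 0.15, 0.16, 0.05, 0, 0, 0, 0, 0.22, 0.24, 0.05, 0, 0, 0, 0, 0.29, 0.33, 0.03, 0, 0, 0, 0, 0.35, 0.42, 0, 0, 0, 0, 0, 0.398, 0.474, -0.05, 0, 0, 0, 0, 0.398, 0.474, -0.1, 0, 0, 0, 0, 0.398, 0.474, -0.1, 0, 0, 0, 0, 0.398, 0.474, -0.1, 0, 0, 0], squeeze=20)

```text
clock: 1.35
position: [0.4795, -0.2936, 0.1725]
ee_rot: [0.981, 0.196, 0.0, 0.0]
ft_force: [0.8, 0.0, -0.1]
grip_width: 0.001
grasp_force: 0.0
```

```bash
cat >> h.py <<'E'
def wplane(o,uv,z):
    from scipy.spatial.transform import Rotation as Ro
    p=camera_params("wrist");T=p["tool_from_camera"];R=Ro.from_quat(o["ee_rot"]).as_matrix()
    x=cv2.undistortPoints(np.array([[uv]],float),p["mtx"],p["dist"])[0,0]
    c=R@T[:3,3]+o["position"];d=R@T[:3,:3]@np.array([*x,1])
    return c+d*(z-c[2])/d[2]
E
python3 - <<'E'
from h import *
o=get_obs();im=camera("wrist")[:,:,::-1];cv2.imwrite("pics/w1.png",im)
print(o["position"],o["ee_rot"],o["ft_force"],o["grip_width"],o["clock"])
E
```

```text
[ 0.47953738 -0.2935846   0.17249308] [9.80640911e-01 1.95813966e-01 2.10088132e-04 4.99630630e-04] [ 0.78936099  0.01295237 -0.08522694] 0.0006186125580291263 1.35
```

View pics/w1.png

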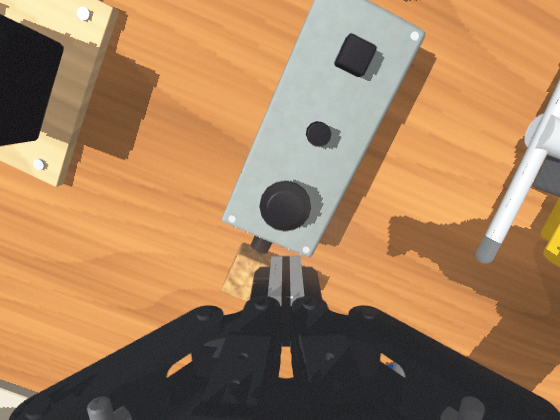

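The wrist view shows the mushroom head centred at about (285,205), with closed fingertips at (286,258).

```bash
python3 - <<'E'
from h import *
o=get_obs();im=cv2.imread("pics/w1.png")
m=(im.max(2)<75).astype(np.uint8);w=np.zeros_like(m);w[170:235,250:320]=m[170:235,250:320]
n,l,s,c=cv2.connectedComponentsWithStats(w);i=1+np.argmax(s[1:,4]);print(s[i],c[i])
for uv in(c[i],(285,205)):
  for z in(.067,.072):print(z,wplane(o,uv,z),wplane(o,uv,z)-o["position"])
E
```

```text
[ 260  181   51   50 1911] [285.17163789 205.72893773]
0.067 [ 0.48084054 -0.29418517  0.067     ] [ 0.001078   -0.00040549 -0.10590949]
0.072 [ 0.48223284 -0.29360135  0.072     ] [ 0.00247029  0.00017833 -0.10090949]
0.067 [ 0.48133243 -0.29383715  0.067     ] [ 1.56988286e-03 -5.74703422e-05 -1.05909485e-01]
0.072 [ 0.48271484 -0.29326032  0.072     ] [ 0.0029523   0.00051935 -0.10090949]
```

Request:
step_arm(commands=[0, 0.0035, 0, -0.04, 0, 0, 0, 0, 0.0035, 0, -0.08, 0, 0, 0, 0, 0.0035, 0, -0.12, 0, 0, 0, 0, 0.0035, 0, -0.145, 0, 0, 0, 0, 0.0035, 0, -0.154, 0, 0, 0, 0, 0.0035, 0, -0.16, 0, 0, 0, 0, 0.0035, 0, -0.165, 0, 0, 0, 0, 0.0035, 0, -0.169, 0, 0, 0, 0, 0.0035, 0, -0.172, 0, 0, 0, 0, 0.0035, 0, -0.172, 0, 0, 0])

```text
clock: 2.65
position: [0.4823, -0.2926, 0.0686]
ee_rot: [0.98, 0.197, 0.0, 0.0]
ft_force: [0.4, -1.0, 4.0]
grip_width: 0.001
grasp_force: 2.1
```

Request:
step_arm(commands=[0, 0, 0, -0.001, 0, 0, 0, 0, 0, 0, -0.002, 0, 0, 0, 0, 0, 0, -0.003, 0, 0, 0, 0, 0, 0, -0.0035, 0, 0, 0, 0, 0, 0, -0.004, 0, 0, 0, 0, 0, 0, -0.004, 0, 0, 0, 0, 0, 0, -0.004, 0, 0, 0, 0, 0, 0, -0.004, 0, 0, 0, 0, 0, 0, -0.004, 0, 0, 0, 0, 0, 0, -0.004, 0, 0, 0])

```text
clock: 3.9
position: [0.4824, -0.2927, 0.0674]
ee_rot: [0.98, 0.197, 0.0, 0.001]
ft_force: [-4.2, 1.8, 18.6]
grip_width: 0.001
grasp_force: 9.2
```

Bottomed out at 18.6 N. Next I'll lift off and move over to the ball.

Request:
step_arm(commands=[0, 0, 0, 0.03, 0, 0, 0, 0, 0, 0, 0.1, 0, 0, 0, 0, 0, 0, 0.2, 0, 0, 0, 0, 0.005, 0.1, 0.22, 0, 0, 0, 0, 0.01, 0.2, 0.22, 0, 0, 0, 0, 0.015, 0.3, 0.22, 0, 0, 0, 0, 0.02, 0.4, 0.22, 0, 0, 0, 0, 0.022, 0.5, 0.21, 0, 0, 0, 0, 0.022, 0.566, 0.19, 0, 0, 0, 0, 0.022, 0.566, 0.19, 0, 0, 0])

```text
clock: 5.15
position: [0.4938, 0.0508, 0.1791]
ee_rot: [0.98, 0.2, -0.001, -0.001]
ft_force: [1.1, -1.0, 0.7]
grip_width: -0.002
grasp_force: 0.0
```

```bash
python3 - <<'E'
from h import *
o=get_obs();im=camera("wrist")[:,:,::-1];cv2.imwrite("pics/w2.png",im)
print(o["position"],o["ee_rot"],o["ft_force"],o["joint_velocities"].round(3),o["clock"])
E
```

```text
[0.49383035 0.05083933 0.17910138] [ 9.79890342e-01  1.99533987e-01 -8.85047343e-04 -5.68537983e-04] [ 1.07318415 -0.96143258  0.68088517] [ 0.043 -0.008  0.064 -0.015  0.013  0.012  0.045] 5.15
```

View pics/w2.png

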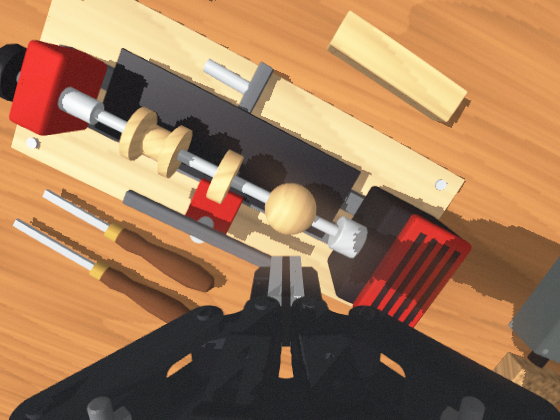

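The wrist view shows the ball at about (290,209), radius about 26 px, with clear space on both sides. Headstock is to its right.

```bash
python3 - <<'E'
from h import *
o=get_obs();print(o["position"])
for uv in((290,209),(290,208)):
  g=wplane(o,uv,.075);print(g,g-o["position"])
E
```

```text
[0.49434946 0.04844056 0.17943826]
[0.49454642 0.04389833 0.075     ] [ 0.00019697 -0.00454223 -0.10443826]
[0.49528852 0.04421493 0.075     ] [ 0.00093906 -0.00422563 -0.10443826]
```

Request:
step_arm(commands=[0, 0, 0, 0, 0, 0, 0, 0, 0, 0, -0.03, 0, 0, 0, 0, 0, 0, -0.06, 0, 0, 0, 0, 0, 0, -0.09, 0, 0, 0, 0, 0, 0, -0.11, 0, 0, 0, 0, 0, 0, -0.125, 0, 0, 0, 0, 0, 0, -0.133, 0, 0, 0, 0, 0, 0, -0.135, 0, 0, 0, 0, 0, 0, -0.135, 0, 0, 0, 0, 0, 0, -0.135, 0, 0, 0])

```text
clock: 6.45
position: [0.4953, 0.0473, 0.0991]
ee_rot: [0.98, 0.197, 0.0, 0.0]
ft_force: [0.1, -0.1, 0.7]
grip_width: -0.001
grasp_force: 0.0
```

```bash
python3 - <<'E'
from h import *
o=get_obs();im=camera("scene")[:,:,::-1];cv2.imwrite("pics/s2.png",cv2.resize(im[90:250,190:390],(750,600),interpolation=2))
print(o["position"],o["ft_force"],o["clock"])
E
```

```text
[0.49534226 0.04730629 0.09910979] [ 0.09573725 -0.08841649  0.72496722] 6.45
```

View pics/s2.png

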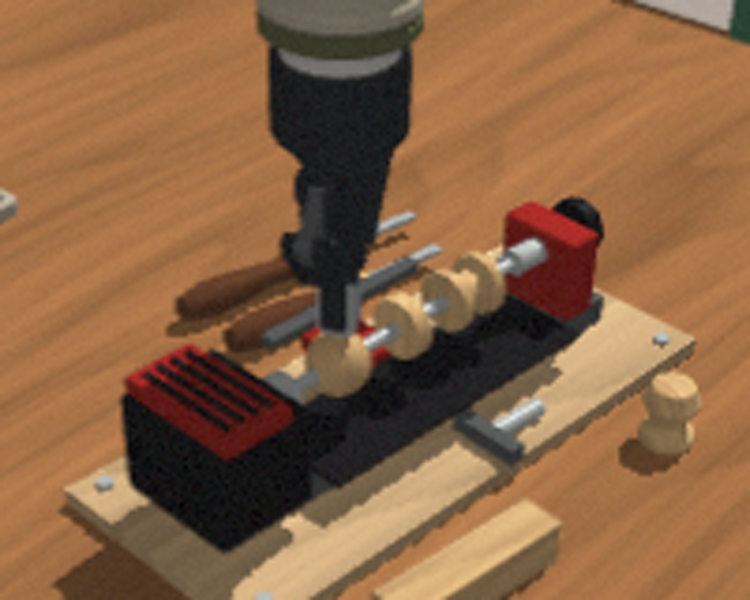

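The closed fingertips sit centred just above the ball at (338,335) in the crop. I'll ease down.

Request:
step_arm(commands=[0, 0, 0, -0.002, 0, 0, 0, 0, 0, 0, -0.004, 0, 0, 0, 0, 0, 0, -0.0055, 0, 0, 0, 0, 0, 0, -0.0065, 0, 0, 0, 0, 0, 0, -0.0072, 0, 0, 0, 0, 0, 0, -0.0078, 0, 0, 0, 0, 0, 0, -0.0078, 0, 0, 0, 0, 0, 0, -0.0078, 0, 0, 0, 0, 0, 0, -0.0078, 0, 0, 0, 0, 0, 0, -0.0078, 0, 0, 0])

```text
clock: 7.75
position: [0.4951, 0.0473, 0.0941]
ee_rot: [0.98, 0.197, 0.0, 0.0]
ft_force: [-0.6, -0.4, 0.7]
grip_width: 0.0
grasp_force: 0.8
```

Request:
step_arm(commands=[0, 0, 0, -0.0005, 0, 0, 0, 0, 0, 0, -0.001, 0, 0, 0, 0, 0, 0, -0.0015, 0, 0, 0, 0, 0, 0, -0.0017, 0, 0, 0, 0, 0, 0, -0.0017, 0, 0, 0, 0, 0, 0, -0.0017, 0, 0, 0, 0, 0, 0, -0.0017, 0, 0, 0, 0, 0, 0, -0.0017, 0, 0, 0, 0, 0, 0, -0.0017, 0, 0, 0, 0, 0, 0, -0.0017, 0, 0, 0])

```text
clock: 9.0
position: [0.4951, 0.0473, 0.093]
ee_rot: [0.98, 0.197, -0.0, 0.0]
ft_force: [-1.5, -0.4, 3.0]
grip_width: 0.001
grasp_force: 1.8
```

```bash
python3 - <<'E'
from h import *
for _ in range(4):
    camera("top");o=get_obs();print(o["position"],o["ft_force"],o["grasp_force"])
E
```

```text
[0.4951121  0.04732067 0.0930548 ] [-0.92771994 -0.65231063  3.80561271] 1.766357570886612
[0.49511365 0.04730853 0.09303796] [-0.35388092  0.36244285  4.26913364] 1.7670073360204697
[0.49512273 0.04729574 0.09305627] [-1.65507374  0.73018305  3.35358371] 1.7675987631082535
[0.49509175 0.04730719 0.09302774] [-0.30677848 -0.464336    3.31187372] 1.7678709514439106
```

Contact is confirmed at about 3.5 N, with the bead sunk about 2 mm. I'll withdraw straight up.

Request:
step_arm(commands=[0, 0, 0, 0.01, 0, 0, 0, 0, 0, 0, 0.04, 0, 0, 0, 0, 0, 0, 0.1, 0, 0, 0, 0, 0, 0, 0.18, 0, 0, 0, 0, 0, 0, 0.26, 0, 0, 0, 0, 0, 0, 0.32, 0, 0, 0, 0, 0, 0, 0.35, 0, 0, 0, 0, 0, 0, 0.35, 0, 0, 0, 0, 0, 0, 0.35, 0, 0, 0, 0, 0, 0, 0.35, 0, 0, 0])

```text
clock: 10.45
position: [0.4946, 0.0472, 0.3017]
ee_rot: [0.98, 0.197, -0.001, -0.0]
ft_force: [0.6, -0.0, -0.5]
grip_width: 0.0
grasp_force: 0.0
```

```bash
python3 - <<'E'
from h import *
o=get_obs();print(o["position"],o["ft_force"],o["clock"])
cv2.imwrite("pics/s3.png",camera("scene")[:,:,::-1])
E
```

```text
[0.49458068 0.04720059 0.30169315] [ 0.64324451 -0.04302017 -0.50090043] 10.45
```

View pics/s3.png

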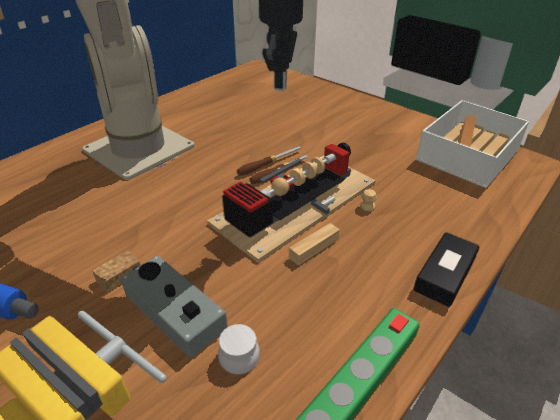

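The scene is undisturbed: the button at (150,270) is up again, the beads are in place, and the fingers are well clear at (281,80).

```bash
python3 -c "
from workcell import *
print(hand_in())"
```

```text
the job is handed in; nothing more can be done
None
```

I pressed the mushroom button to its stop (about 19 N) and released it, then touched the top of the ball bead lightly (about 3.5 N). The arm then withdrew to 0.30 m, everything else looked undisturbed in the last picture, and the job was handed in at about 10.5 s.

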